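Park the index plunger of the loaded model stand

ROBOT

A 6-joint arm with a two-finger parallel gripper is mounted at the origin on a cart in front of the work surface, level with it; the furniture and walls round the work are solid. World frame = base frame: x ahead of the robot, y to its left, z up, the work surface at z = 0. Lengths are in mm, angles in rad, forces in N, time in s.
With the tool pointing down it reaches from about 325 to 900 mm from the base axis. Payload 3.5 kg.
Tool frame: the origin (TCP) lies on the front face of the gripper's body, between the roots of the fingers; the fingertips stand 73 mm ahead of it and the grasp point (between the pads) lies 54 mm ahead of it; z points along the fingers, y is the line along which they close (so a half turn about z gives the same grasp; the last joint's range is limited). The gripper opens to 85 mm and grips with 20 to 120 N. Pads are 22 mm wide; open, the fingers measure 114 mm over their backs; the gripper's body (76 mm by 85 mm) begins 54 mm behind the grasp point. The pads swing forward as they close: fully open they stand 13 mm farther back than shut.
Start: joints at [1.16, 0.276, -0.026, 1.268, 0, 1.467], TCP at [189.358, 595.622, 303.913] pointing down, gripper open.
Joint ranges: [-3.12, 3.12], [-0.85, 1.88], [-1.08, 1.24], [-1.95, 2.15], [-1.57, 1.53], [-3.14, 3.14]. Speed limits (rad/s): [2.57, 2.57, 3.14, 3.14, 3.14, 3.14].

INTERFACE

Orientations are given as a rotation vector (axis times angle).
In Python, from rig import r, optics gives the robot as it stands.
- The arm moves only by the tool jog_arm, never from a script. Its argument "series" is one flat list of numbers, 7 for each row, row after row: the closure, from -1 (fully open) to 1 (shut), then the shift along the tool's x, y, z in m, then the turn, a rotation vector about the tool's x, y, z in rad. A call has 1 to 20 rows; each row shifts and turns the commanded pose from where the row before left it, along the tool's axes as they then stand; what a row does not reach is not made up. A row lasts 1/8 s, in which the tool goes at most 62.5 mm and 10.7 degrees, less where a joint would pass 70% of its speed; a pose out of reach is approached as far as the arm can. A call is refused whole if a number of a shift passes 0.0625 or a number of a turn 0.188, either way. A call with a gripper value outside its range is refused whole. The fingers move at their own pace and stop on an object; "squeeze" is the grip in N (left out, the last holds). Time passes only in rows, so rows that do not move let the fingers close. It gives the time, the measured TCP pose, the force, the opening and the grip force at its end, in the units of the state.
- r.sense(): the state, without advancing time (a new reading comes with each control period).
- optics.grab_frame(name): name is "scene" or "top" or "wrist"; returns the picture (400x640x3 uint8, red, green, blue); there is no depth.
- optics.get_calibration(name): a dict with "vertical_fov" (degrees; the focal length in pixels is half the picture's height over the tangent of half this angle, whatever the lens; pixels are square), "cx", "cy" (the principal point, pixels), "R" (3x3) and "t" (3): a world point X has camera coordinates R X + t. Camera axes: x right, y down, z forward; pixel columns grow to the right and rows downward; lengths in mm; the calibration is good to about 2 mm. A picture is of the moment at which its call begins: read the wrist's pose just before it. get_calibration takes no time and is no camera call; for the wrist camera it gives the pose at the moment of the call.
- r.hand_in(): hands the job in; it is judged then, once.
The state is a dict: "time": time; "q": joint angles; "joint_velocities": joint speeds; "effort": joint torques, N m; "position": TCP position; "ee_rot": TCP orientation; "contact_force": force on the tool from outside, world axes, zero at the start; "ft_torque": the same for the moment, N m; "opening": opening from 0.0 (shut) to 1.0 (fully open); "gripper_force": force on a finger pad.
Only numpy, scipy, OpenCV 4.12 (cv2) and the standard library are available. Lean on these libraries where they do the work, as an engineer would, in place of code of your own. Each camera call takes 0.05 s, during which the arm holds its last target. There are 200 camera calls.

TASK

Two index stands are on the worktop; one carries a plaster jaw model on its turntable. Unlock that stand: pull its sprung plunger straight up by the black bar handle, twist it clockwise (seen from above) into its rest notch and let go, so that it stays retracted. Leave the plunger of the empty stand down in its slot.

Things in the scene. Friction and masses are not known exactly. Their poses are not given: they have to be found in the camera images.
- loaded_stand: Index stand: grey base 148 x 104 x 12 mm, round aluminium turntable (100 mm across, top at 26 mm) carrying a yellowish plaster jaw model (54 x 68 x 29 mm); in front of it an upright sprung plunger with a black bar handle. Origin on the worktop under the turntable's centre; plunger axis 52 mm from it towards -x (towards the robot, yawed up to 20 degrees). It may be left or right.
- loaded_stand_handle (a point): Grip point in that handle, on the plunger's axis, 88 mm above the worktop when locked. The bar is 44 mm long (point x), 12 mm thick (point y; grip across this), and reaches from 16 mm below to 10 mm above this point (z up). The point moves and turns with it. Locked, the bar points 35 degrees counterclockwise of the stand's x axis. Below the bar: a 10 mm stem and a 28 mm wide sleeve, top at 62 mm.
- loaded_stand_lift (a joint): Lift of this plunger in m: 0 = down, locked; 0.026 = upper stop. The spring pulls down with 5 N at 0, plus 0.25 N per mm. A cross pin in the sleeve's deep slot blocks twisting (4 to 7 degrees of play) until it clears the rim at 0.016; lift about 0.020 to twist. In the rest notch it stays at 0.011.
- loaded_stand_turn (a joint): Twist of this handle in rad, clockwise from above: 0 = deep slot, stop at 1.45. The rest notch takes the pin from about 0.9 to 1.45 (centre 1.22 = 70 degrees); let go there, the spring draws the pin 5 mm down into it. Short of it the pin rests on the rim or slips back.
- spare_stand_lift (a joint): Height of the plunger on the other stand, which is alike but has an empty turntable: 0 = down; leave it so.

How it is judged (in metres and radians):
On the way:
1. the loaded stand's plunger is pulled up until its cross pin is clear of the sleeve's rim (value of joint loaded_stand_lift above 0.0145 m), for 0.1 s.
At the end, for the whole second after the job is handed in: The loaded stand's plunger rests, released and still, in its rest notch: lift 9 to 13.5 mm and twist 0.75 to 1.52 rad (43 to 87 degrees clockwise). The empty stand's plunger is down (lift under 4 mm) (value of joint loaded_stand_lift between 0.009 and 0.0135 m and value of joint loaded_stand_turn between 0.75 and 1.52 rad and velocity of joint loaded_stand_lift below 0.01 m/s and value of joint spare_stand_lift below 0.004 m); the robot touches nothing.
It fails at once if the plunger of the empty stand is pulled up (more than 6 mm) (value of joint spare_stand_lift above 0.006 m).
It also fails if it takes over 38 s, if anything falls off the work surface, if the arm or the gripper's body presses on something with over 40 N, if the wrist force passes 120 N, or if a joint passes its speed limit or range.

## Working session

There is one attempt and no reset: what is moved stays moved. The work goes in short steps, Python scripts to look and compute and a tool call to move; the robot and the scene stay as the last step left them, time stands still between calls to the robot, and variables do not carry over. Pictures are saved under pics/ and viewed, at most 10 in all, crops included, and the job is handed in when it is done.

Besides the shell and the picture viewer there is one more tool, called after "Request:" by a JSON object that holds its "method" and its "body", one argument or row to a line. jog_arm: Moves the arm, as the interface text tells. Its arguments: {"type":"object","properties":{"series":{"type":"array","items":{"type":"number"}},"squeeze":{"type":"number"}},"required":["series"]}

```bash
mkdir -p pics; python3 - <<'E'
from rig import r, optics
import cv2,numpy as np
for n in ("scene","top"):
    cv2.imwrite(f"pics/{n}0.png",optics.grab_frame(n)[:,:,::-1])
    c=optics.get_calibration(n);print(n,c)
s=r.sense();print(s["time"],s["position"],s["ee_rot"],s["contact_force"])
E
```

```text
scene {'vertical_fov': 47.01752922257058, 'cx': 312.6931936913209, 'cy': 201.59291342286815, 'R': array([[ 0.86917907, -0.49448336,  0.00373563],
       [-0.27024301, -0.48131956, -0.83384662],
       [ 0.41412131,  0.7237525 , -0.55198356]]), 't': array([-504.27724425,  151.4939684 ,  853.89951425])}
top {'vertical_fov': 56.559731566564594, 'cx': 320.64945452512484, 'cy': 200.67326130576274, 'R': array([[ 0.0109692 , -0.99993564,  0.00289806],
       [-0.99568614, -0.01118954, -0.09210815],
       [ 0.09213465, -0.0018752 , -0.99574479]]), 't': array([-114.49103001,  510.97103481,  885.09379316])}
0.1 [189.13284516 595.08795268 302.84788643] [-0.4815438  -3.10393433  0.0031582 ] [-0.63235465  0.48455453 -0.64305294]
```

View pics/top0.png

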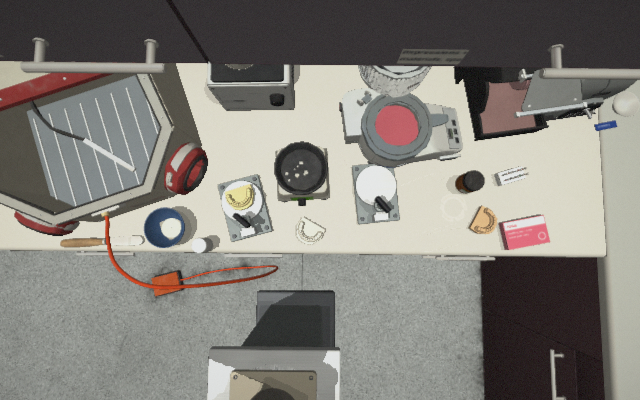

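View pics/scene0.png

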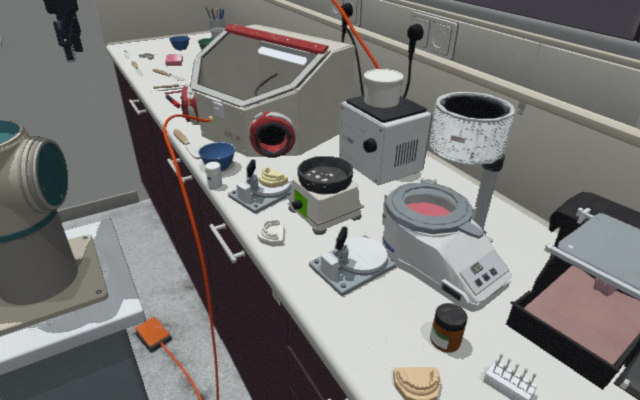

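The top picture shows the loaded stand at about (243,207), with its handle near (242,218). The empty stand is at about (377,193). I'll enlarge both views of the loaded stand.

```bash
python3 - <<'E'
import cv2,numpy as np
a=cv2.imread("pics/top0.png")[165:255,195:295]
b=cv2.imread("pics/scene0.png")[145:225,210:310]
a=cv2.resize(a,None,fx=6,fy=6,interpolation=cv2.INTER_CUBIC);b=cv2.resize(b,None,fx=6,fy=6,interpolation=cv2.INTER_CUBIC)
cv2.imwrite("pics/ca.png",a);cv2.imwrite("pics/cb.png",b)
E
```

```text
(no output)
```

View pics/ca.png

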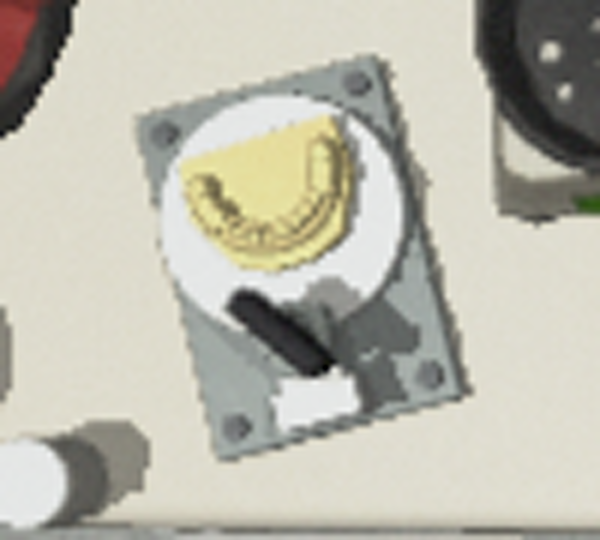

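View pics/cb.png

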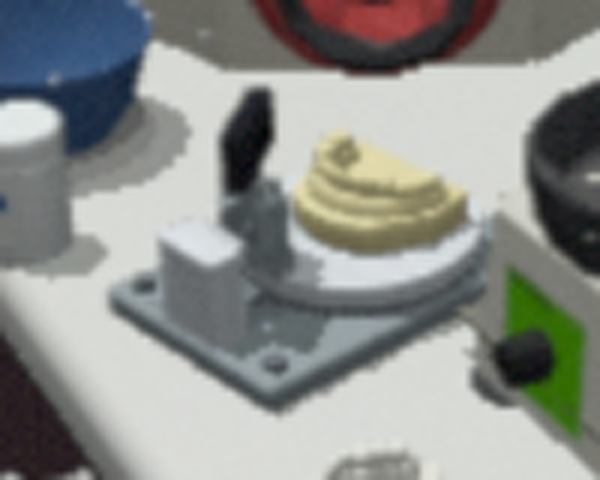

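The crop shows the base corners at about (135,115), (385,55), (468,395) and (222,460). The bar top runs from (232,298) to (325,368), and a white block stands in front of it at about (316,400). The scene crop shows the same stand: the bar's top is at about (250,95), and the block's top corners are at (160,235) and (240,250).

```bash
cat > h.py <<'E'
import numpy as np
from rig import optics
def ray(n,p,z,c=None):
    c=c or optics.get_calibration(n); f=200/np.tan(np.radians(c["vertical_fov"]/2))
    R,t=np.array(c["R"]),np.array(c["t"]); o=-R.T@t
    d=R.T@np.array([(p[0]-c["cx"])/f,(p[1]-c["cy"])/f,1]); return o+d*(z-o[2])/d[2]
E
python3 - <<'E'
from h import *
T=lambda x,y,z:ray("top",(195+x/6-.4,165+y/6-.4),z).round(1)
S=lambda x,y,z:ray("scene",(210+x/6-.4,145+y/6-.4),z).round(1)
C=[T(*p,12) for p in((135,115),(385,55),(468,395),(222,460))];print(C)
print("len",[np.linalg.norm(C[i]-C[(i+1)%4]).round(1) for i in range(4)])
d=(C[0]+C[1]-C[2]-C[3])/2; yaw=np.degrees(np.arctan2(d[1],d[0])); print("yaw",yaw,"cen",sum(C)/4)
tt=T(283,213,26);print("tt",tt,"pred handle",tt[:2]-52*np.array([np.cos(np.radians(yaw)),np.sin(np.radians(yaw))]))
a,b=T(232,298,98),T(325,368,98);print("bar",a,b,(a+b)/2,np.linalg.norm(a-b),np.degrees(np.arctan2(*(a-b)[1::-1])))
print("scene bar top",S(250,95,98))
for z in(30,40,50,60):print("block top",z,[T(*p,z)[:2] for p in((275,385),(352,372),(357,412),(278,428))],[S(*p,z)[:2] for p in((160,235),(190,218),(240,250))])
# neighbours
print("bottle",T(30,480,50),"pan",T(590,110,80), "hot plate corner",T(500,215,50))
from rig import r
from scipy.spatial.transform import Rotation as Ro
s=r.sense();print(s["position"],Ro.from_rotvec(s["ee_rot"]).as_matrix().round(3),s["q"])
E
```

```text
[array([552.6, 148.9,  12. ]), array([578.9,  46.1,  12. ]), array([438.5,   8.4,  12. ]), array([411. , 108.2,  12. ])]
len [np.float64(106.1), np.float64(145.4), np.float64(103.5), np.float64(147.3)]
yaw 15.536685052041731 cen [495.25  77.9   12.  ]
tt [511.2  83.5  26. ] pred handle [461.10012422  69.5715239 ]
bar [472.6  86.3  98. ] [447.   50.9  98. ] [459.8  68.6  98. ] 43.686611221288395 54.126906361883094
scene bar top [463.8  79.8  98. ]
block top 30 [array([441.5,  83.7]), array([447.,  53.]), array([431. ,  50.5]), array([424.3,  82. ])] [array([432.3, 108.2]), array([447.7, 114.7]), array([455.5,  82.2])]
block top 40 [array([441.3,  81.6]), array([446.8,  51.2]), array([431. ,  48.8]), array([424.4,  79.9])] [array([426.9,  92.4]), array([442. ,  98.7]), array([449.7,  66.8])]
block top 50 [array([441.2,  79.5]), array([446.6,  49.4]), array([431.,  47.]), array([424.4,  77.8])] [array([421.5,  76.5]), array([436.3,  82.7]), array([443.9,  51.4])]
block top 60 [array([441.1,  77.4]), array([446.4,  47.6]), array([431. ,  45.3]), array([424.5,  75.7])] [array([416.1,  60.7]), array([430.7,  66.8]), array([438.1,  36.1])]
bottle [403.1 174.1  50. ] pan [547.3 -44.4  80. ] hot plate corner [509.2  -7.4  50. ]
[189.13284516 595.08795268 302.84788643] [[-0.953  0.303 -0.001]
 [ 0.303  0.953 -0.002]
 [ 0.    -0.002 -1.   ]] [ 1.15958995e+00  2.77076116e-01 -2.77683401e-02  1.26803031e+00
 -3.47764046e-06  1.46741562e+00]
```

The measurements agree with each other: the base comes out at 146 x 105 mm, the bar at 43.7 mm, and the handle at about (460,69). The stand yaw is 15.5° and the bar points 51-54°. The block's top is at about 48 mm, so the fingertips at 69 mm will clear it. I'll move above the handle and turn the tool.

Request:
{"method": "jog_arm", "body": {
  "series": [-1,-0.0348,-0.035,0.005,0,0,0,-1,-0.0348,-0.035,0.005,0,0,0,-1,-0.0348,-0.035,0.005,0,0,0,-1,-0.0348,-0.035,0.005,0,0,0,-1,-0.0348,-0.035,0.005,0,0,0,-1,-0.0348,-0.035,0.005,0,0,0,-1,-0.0348,-0.035,0.005,0,0,0,-1,-0.0348,-0.035,0.005,0,0,0,-1,-0.0348,-0.035,0.005,0,0,0,-1,-0.0348,-0.035,0.005,0,0,0,-1,-0.0348,-0.035,0.005,0,0,0,-1,-0.0348,-0.035,0.005,0,0,0,-1,0,0,0,0,0,-0.15,-1,0,0,0,0,0,-0.15,-1,0,0,0,0,0,-0.15,-1,0,0,0,0,0,-0.15,-1,0,0,0,0,0,-0.15,-1,0,0,0,0,0,-0.15,-1,0,0,0,0,0,-0.15,-1,0,0,0,0,0,-0.15],
  "squeeze": 60
}}

```text
time: 2.6
position: [459.6, 68.9, 243.5]
ee_rot: [1.362, -2.83, -0.001]
contact_force: [0.3, 0.2, -0.1]
opening: 0.999
gripper_force: 0.0
```

```bash
python3 - <<'E'
from rig import r, optics
import cv2,numpy as np
from scipy.spatial.transform import Rotation as Ro
s=r.sense();print(s["time"],s["position"],Ro.from_rotvec(s["ee_rot"]).as_matrix().round(3),s["q"])
c=optics.get_calibration("wrist");print(c)
cv2.imwrite("pics/w1.png",optics.grab_frame("wrist")[:,:,::-1])
f=200/np.tan(np.radians(c["vertical_fov"]/2))
p=np.array(c["R"])@np.array([460.4,69,98])+c["t"];print(p[:2]/p[2]*f+[c["cx"],c["cy"]])
E
```

```text
2.6 [459.64112983  68.86500993 243.45420285] [[-0.624 -0.782 -0.001]
 [-0.782  0.624  0.   ]
 [ 0.001  0.001 -1.   ]] [ 9.48182065e-03  3.49217717e-02 -4.44602640e-01  1.09232457e+00
  1.71310487e-05 -8.87708063e-01]
{'vertical_fov': 66.59915249369253, 'cx': 319.640674440246, 'cy': 202.0837681349842, 'R': array([[-7.80838237e-01,  6.24733219e-01, -2.28864618e-04],
       [ 5.98420127e-01,  7.48055270e-01,  2.86891381e-01],
       [ 1.79401779e-01,  2.23878803e-01, -9.57963091e-01]]), 't': array([ 316.34766508, -348.12894729,  223.04370316])}
[319.55210066 211.61821938]
```

View pics/w1.png

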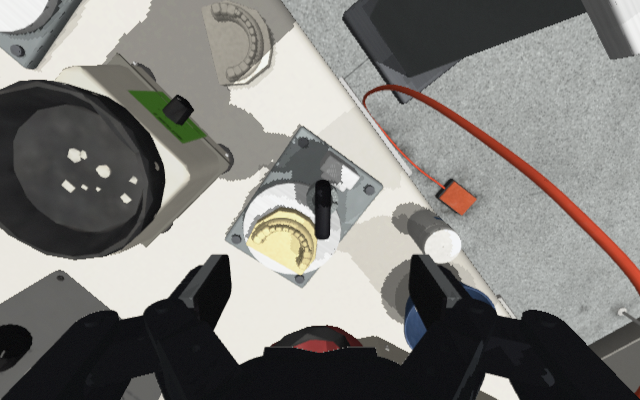

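The wrist picture shows the bar running almost vertically, from about (323,180) to (322,238). The predicted centre was (320,212). I'll enlarge it to check the angle and offset.

```bash
python3 - <<'E'
import cv2
a=cv2.imread("pics/w1.png")[165:255,280:370]
cv2.imwrite("pics/w1c.png",cv2.resize(a,None,fx=6.6,fy=6.6,interpolation=cv2.INTER_CUBIC))
E
```

```text
(no output)
```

View pics/w1c.png

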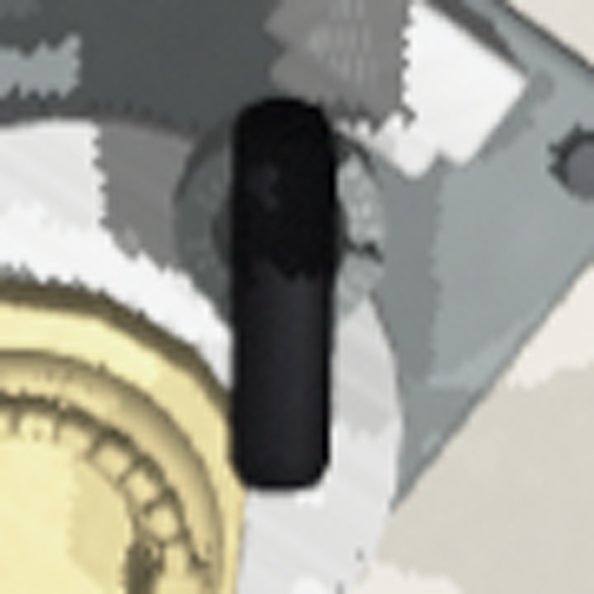

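The bar is aligned to within 0.5°. It sits about 2 mm to the tool's +y side, so I'll correct for that, descend and grip.

Request:
{"method": "jog_arm", "body": {
  "series": [-1,0,0.0018,0.02,0,0,0,-1,0,0,0.02,0,0,0,-1,0,0,0.02,0,0,0,-1,0,0,0.02,0,0,0,-1,0,0,0.01,0,0,0,-1,0,0,0.01,0,0,0,-1,0,0,0,0,0,0,1,0,0,0,0,0,0,1,0,0,0,0,0,0,1,0,0,0,0,0,0,1,0,0,0,0,0,0,1,0,0,0,0,0,0,1,0,0,0,0,0,0,1,0,0,0,0,0,0,1,0,0,0,0,0,0],
  "squeeze": 60
}}

```text
time: 4.53
position: [458.5, 70.2, 144.3]
ee_rot: [-1.356, 2.834, 0.001]
contact_force: [-3.3, 1.3, 5.5]
opening: 0.124
gripper_force: 61.3
```

Gripped, with small side forces. Now I'll lift.

Request:
{"method": "jog_arm", "body": {
  "series": [1,0,0.0003,-0.005,0,0,0,1,0,0.0002,-0.005,0,0,0,1,0,0,-0.005,0,0,0,1,0,0,-0.005,0,0,0,1,0,0,-0.001,0,0,0,1,0,0,0,0,0,0,1,0,0,0,0,0,0]
}}

```text
time: 5.4
position: [458.2, 70.3, 164.7]
ee_rot: [1.355, -2.834, -0.0]
contact_force: [3.0, 0.6, -10.7]
opening: 0.126
gripper_force: 58.9
```

The pull reads 10.7 N, which matches the spring at about 20 mm. Next is the clockwise twist, which is +z in the tool frame.

Request:
{"method": "jog_arm", "body": {
  "series": [1,0,0,0,0,0,0.12,1,0,0,0,0,0,0.12,1,0,0,0,0,0,0.12,1,0,0,0,0,0,0.12,1,0,0,0,0,0,0.12,1,0,0,0,0,0,0.12,1,0,0,0,0,0,0.12,1,0,0,0,0,0,0.12,1,0,0,0,0,0,0.12,1,0,0,0,0,0,0.12,1,0,0,0,0,0,0.03,1,0,0,0,0,0,0]
}}

```text
time: 6.9
position: [457.9, 70.6, 164.7]
ee_rot: [-0.526, -3.096, -0.001]
contact_force: [3.2, 3.7, -10.5]
opening: 0.127
gripper_force: 58.9
```

```bash
python3 - <<'E'
from rig import r, optics
import numpy as np
from scipy.spatial.transform import Rotation as Ro
s=r.sense();m=Ro.from_rotvec(s["ee_rot"]).as_matrix();print(s["position"],np.degrees(np.arctan2(m[1,0],m[0,0])),s["contact_force"],s["ft_torque"],s["opening"])
E
```

```text
[457.94478878  70.61180919 164.69544266] 160.7284939742436 [  3.23434134   3.73663433 -10.54041395] [ 0.71129635 -0.59971199 -0.02681002] 0.1267916517012806
```

It turned 70.7° clockwise. I'll lower it into the notch before releasing.

Request:
{"method": "jog_arm", "body": {
  "series": [1,0,0,0.003,0,0,0,1,0,0,0.003,0,0,0,1,0,0,0.003,0,0,0,1,0,0,0,0,0,0,1,0,0,0,0,0,0]
}}

```text
time: 7.52
position: [458.1, 70.5, 155.9]
ee_rot: [-0.528, -3.096, -0.001]
contact_force: [1.2, 5.4, -8.6]
opening: 0.127
gripper_force: 59.2
```

The lift is about 11.6 mm, below the 16 mm rim, so the pin is in the notch. Releasing and retreating upward.

Request:
{"method": "jog_arm", "body": {
  "series": [0.5,0,0,0,0,0,0,0,0,0,0,0,0,0,-0.2,0,0,0,0,0,0,-0.2,0,0,0,0,0,0,-0.2,0,0,0,0,0,0,-0.2,0,0,-0.01,0,0,0,-0.2,0,0,-0.02,0,0,0,-0.2,0,0,-0.03,0,0,0,-0.2,0,0,-0.03,0,0,0,-0.2,0,0,-0.01,0,0,0,-0.2,0,0,0,0,0,0,-0.2,0,0,0,0,0,0]
}}

```text
time: 9.02
position: [457.5, 70.3, 254.7]
ee_rot: [-0.528, -3.095, 0.001]
contact_force: [0.6, 0.4, -0.3]
opening: 0.6
gripper_force: 0.0
```

```bash
python3 - <<'E'
from rig import r, optics
import cv2,numpy as np
a=optics.grab_frame("scene")[:,:,::-1]; w=optics.grab_frame("wrist")[:,:,::-1]
c=cv2.resize(a[130:225,200:310],(400,345)); d=cv2.resize(w[120:300,220:420],(400,345))
cv2.imwrite("pics/f.png",np.hstack([c,d]))
k=optics.get_calibration("wrist");f=200/np.tan(np.radians(k["vertical_fov"]/2))
for z in(98,109,118):
  p=np.array(k["R"])@np.array([459,70,z])+k["t"];print(z,p[:2]/p[2]*f+[k["cx"],k["cy"]],44*f/p[2],12*f/p[2])
E
```

```text
98 [318.36800237 209.57451067] 56.180587512768334 15.321978412573182
109 [318.29333505 214.12129905] 58.77886489926255 16.030599517980697
118 [318.22690449 218.16651866] 61.09051914439748 16.661050675744768
```

View pics/f.png

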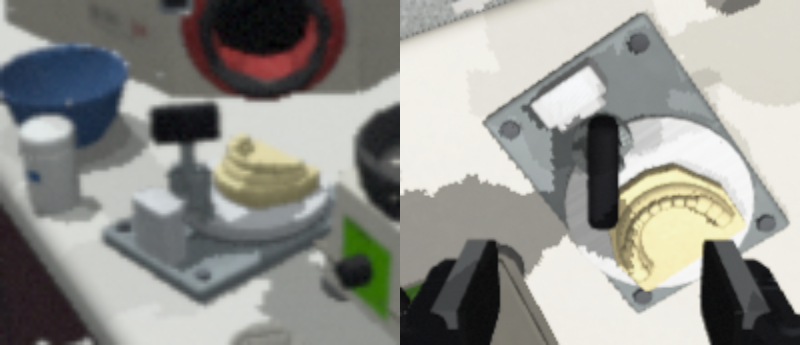

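The bar has stayed turned (vertical in the wrist frame) and the stem now shows beneath it. In the scene crop the bar spans (151,105) to (219,140). I'll check the lift numerically.

```bash
python3 - <<'E'
from rig import optics
import numpy as np
k=optics.get_calibration("scene");f=200/np.tan(np.radians(k["vertical_fov"]/2))
P=lambda X:(lambda p:(p[:2]/p[2]*f+[k["cx"],k["cy"]]).round(1))(np.array(k["R"])@np.array(X)+k["t"])
for z in(98,72,109,83):print(z,P([459,70,z]))
E
```

```text
98 [251.  162.7]
72 [251.8 172.7]
109 [250.7 158.4]
83 [251.5 168.5]
```

The top (158.9) and bottom (168.6) rows both match a lift of 11 mm. Handing in.

```bash
python3 -c "
from rig import r
print(r.hand_in())"
```

```text
the job is handed in; nothing more can be done
None
```

I pulled the loaded stand's plunger up, twisted it about 70° clockwise and released it; it rests in the notch at about 11 mm lift by the scene camera. The empty stand was never touched, and the job is handed in (about 9 s used, no verdict returned).

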